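# Change the assembly bench over to the next batch

## Task

Change this bench over to the next batch: first clear the three pieces of scrap (white foam end cap, brown cardboard channel, ivory moulding runner) off the bench into the blue crate at its far edge, then set the next batch's assembly nest gently down, upright, in the middle of the yellow taped outline, square to it and lengthwise in it. Also set the torque driver's sleeve to number 6, at any point in the job. Leave everything else on the bench where it is, and do not tip the nest.

Things in the scene. Friction and masses are not known exactly. Their poses are not given: they have to be found in the camera images.
- foam: scrap: white foam end cap, U-shaped from the side, 110 (x) x 50 (y) x 46 (z) mm, about 30 g: a floor 18 mm thick with a block 32 mm long and 46 mm high at each end; the middle 46 mm of its length is 18 mm high. Origin: centre of the underside; x lengthwise, z up. Can be gripped across its 50 mm width
- channel: scrap: offcut of brown cardboard U-channel, 120 (x) x 46 (y) x 40 (z) mm, 6 mm walls, open side up, about 50 g, stiff. Origin: centre of the underside; x lengthwise, z up. It may be gripped across its 46 mm width
- runner: scrap: ivory plastic moulding runner, lying flat, about 35 g: a 10 x 10 mm bar 120 mm long (x) with a 46 mm long crossbar (y, 55 mm with its tips) 45 mm either side of the middle, and in the middle an upright sprue about 14 mm thick that reaches 50 mm above the bench (square to x and y for gripping). Origin: underside below the sprue; z up
- crate: blue lattice scrap crate, fixed, on a floor stack against the bench's far edge (plane x = 0.62 m; bench top z = 0), mouth open, rim 12 mm below the bench top. Outside 350 (x) x 420 (y) x 150 (z) mm, walls 8 mm; it begins 10 mm beyond the edge. Origin: centre of its underside, z up; rim 150 mm above it. Its place along the edge varies
- nest: assembly nest, about 0.4 kg: aluminium base plate 140 (x) x 60 (y) x 12 (z) mm with a white acetal cradle 110 x 50 mm, from 12 to 42 mm high, a groove 24 mm wide along x in its top. Origin: centre of the underside; x lengthwise, z up. Grip it from above across the cradle's 50 mm width (sides parallel to x). Stands at one side of the work area
- outline: yellow taped outline on the bench, inside 180 (x) x 100 (y) mm, strips 12 mm wide, flat, fixed. Origin: its centre, at bench height; x lengthwise. Scrap lies on and around it at the start
- driver: red torque driver held bit down in a dark round bench stand (foot 100 mm across), fixed. Origin: centre of the foot on the bench; z up, on the driver's axis. Its barrel, 60 mm across, ends 170 mm up in a flat shoulder with white numbers 1 to 9, 20 degrees apart, clockwise seen from above; 5 lies towards its -x axis. Stands across the work area from the nest
- sleeve (a joint): black knurled sleeve on top of the driver, 40 mm across, from 171 to 212 mm above the bench; a white line from its centre to its rim and down its side points at the number set. Turns about the vertical axis, clicks at each number (about 0.1 N m). Rad: 0 at number 1, plus 0.349 (20 degrees) per number, clockwise from above; 6 is 1.745. Stops at 1 and 9. Starts at 2, 3 or 4
- sleeve_grip (a point): point on the sleeve's axis, 195 mm above the bench, at the height to grip it
- screwcup: bystander: small open steel screw cup, 56 mm in diameter, 35 mm high. Leave alone. Origin: centre of the underside
- tin: bystander: small closed steel tin, 58 mm in diameter, 42 mm high. Leave alone. Origin: centre of the underside
- smallroll: bystander: small roll of yellow tape lying flat, 58 mm in diameter, 24 mm high. Leave alone. Origin: centre of the underside
- glue: bystander: small red glue bottle with black cap, standing, 36 mm in diameter, 75 mm high. Leave alone. Origin: centre of the underside

How it is judged:
By the outcome, as a careful person would: the job done as asked, in the order asked, and still so for the second after the job is handed in, with the robot touching nothing.
It also fails if it takes over 72 s, if anything falls off the work surface, if the arm or the gripper's body presses on something with over 40 N, if the wrist force passes 120 N, or if a joint passes its speed limit or range.

## Robot

A 6-joint arm with a two-finger parallel gripper is mounted at the origin on the work surface. World frame = base frame: x ahead of the robot, y to its left, z up, the work surface at z = 0. Lengths are in m, angles in rad, forces in N, time in s.
With the tool pointing down it reaches from about 0.35 to 0.975 m from the base axis. Payload 7.1 kg.
Tool frame: the origin (TCP) lies midway between the tips of the shut fingers; the grasp point (between the pads) lies 19 mm behind it; z points along the fingers, y is the line along which they close (so a half turn about z gives the same grasp; the last joint's range is limited). The gripper opens to 88 mm and grips with 3 to 60 N. Pads are 20 mm wide; open, the fingers measure 115 mm over their backs; the gripper's body (75 mm by 178 mm) begins 61 mm behind the grasp point.
Start: joints at [-1.347, 0.423, 1.63, -0, 1.089, -0.019], TCP at [0.15, -0.607, 0.223] pointing down, gripper open.
Joint ranges: [-3, 3], [-0.9, 2.11], [0.09, 2.58], [-1.31, 4.45], [0.11, 2.69], [-2.54, 2.54]. Speed limits (rad/s): [2.39, 2.39, 3.01, 3.14, 3.14, 3.14].

## Interface

Orientations are given as a unit quaternion [w, x, y, z].
In Python, from station import move_pose, movel, movej, command_gripper, wait, inverse_kinematics, read_camera, camera_info, MotionError, job_done, get_time, get_joint_pos, get_qvel, get_effort, get_tcp_pos, get_ee_rot, get_ft_force, get_ft_torque, get_grip_width, get_finger_force gives the robot as it stands. Calls block until the motion is done:
- move_pose(position, orientation): joint-space move of the TCP to a pose.
- movel(position, frame=None, v=0.15, until_force=None): straight line of the TCP; frame=None keeps the orientation; v is the mean speed in m/s. With until_force (N) it stops when the force on the tool has changed by that much, and returns True; else False.
- movej(angles): joint-space move.
- command_gripper(opening): opening from 0.0 (shut) to 1.0 (fully open); the grip force is fixed at half the most; returns when the fingers have stopped.
- wait(seconds).
- inverse_kinematics(position, orientation): joint angles nearest the present ones, or None.
- read_camera(name): name is "scene" or "side" or "wrist"; returns the picture (400x640x3 uint8, red, green, blue); there is no depth.
- camera_info(name): a dict with "intrinsics" (3x3 intrinsics, pixels), "dist" ([k1, k2, p1, p2, k3] as OpenCV has them; the pictures are not rectified), "T" (4x4, takes a point from camera to world coordinates); the wrist camera has in their place "tool_from_camera" (4x4, takes a point from camera to tool coordinates, whose origin is the TCP and whose axes are the flange's). Camera axes: x right, y up, looking along -z (the intrinsics and any distortion apply to the point x, -y, -z); pixel columns grow to the right and rows downward; lengths in m; the calibration is good to about 2 mm. A picture is of the moment at which its call begins: read the wrist's pose just before it. camera_info takes no time and is no camera call.
A pose or a line that the arm cannot do raises MotionError and nothing moves.
- job_done(): hands the job in; it is judged then, once.
Readings, each from a call of its own:
- get_time(): time.
- get_joint_pos(): joint angles.
- get_qvel(): joint speeds.
- get_effort(): joint torques, N m.
- get_tcp_pos(): TCP position.
- get_ee_rot(): TCP orientation.
- get_ft_force(): force on the tool from outside, world axes, zero at the start.
- get_ft_torque(): the same for the moment, N m.
- get_grip_width(): opening from 0.0 (shut) to 1.0 (fully open).
- get_finger_force(): force on a finger pad.
Only numpy, scipy, OpenCV 4.12 (cv2) and the standard library are available. Lean on these libraries where they do the work, as an engineer would, in place of code of your own. Each camera call takes 0.05 s, during which the arm holds its last target. There are 200 camera calls.

## Working session

There is one attempt and no reset: what is moved stays moved. The work goes in short steps, each a Python script; the robot and the scene stay as the last script left them, time stands still between calls to the robot, and variables do not carry over. Pictures are saved under pics/ and viewed, at most 10 in all, crops included, and the job is handed in when it is done.

```bash
ls; mkdir -p pics; python3 - <<'E'
from station import *
import cv2,numpy as np
for n in("scene","side","wrist"):
    im=read_camera(n); cv2.imwrite(f"pics/{n}0.png",im[:,:,::-1]); 
    d=camera_info(n); print(n,{k:np.round(v,4).tolist() for k,v in d.items()})
print(get_ee_rot(),get_time())
E
```

```text
pics
scene {'intrinsics': [[499.6821, 0.0, 319.8578], [0.0, 499.6821, 198.2831], [0.0, 0.0, 1.0]], 'dist': [-0.0389, 0.0, 0.0, 0.0, 0.0], 'T': [[0.3912, -0.6817, 0.6182, 1.3549], [0.9203, 0.2904, -0.2622, -0.3358], [-0.0007, 0.6715, 0.741, 0.9653], [0.0, 0.0, 0.0, 1.0]]}
side {'intrinsics': [[415.7803, 0.0, 321.0515], [0.0, 415.7803, 200.6476], [0.0, 0.0, 1.0]], 'dist': [-0.0182, 0.0, 0.0, 0.0, 0.0], 'T': [[-0.8318, 0.4065, -0.3779, 0.1918], [-0.555, -0.6176, 0.5572, 0.6036], [-0.0069, 0.6732, 0.7394, 0.8409], [0.0, 0.0, 0.0, 1.0]]}
wrist {'intrinsics': [[296.074, 0.0, 322.244], [0.0, 296.074, 198.8915], [0.0, 0.0, 1.0]], 'dist': [-0.05, 0.0, 0.0, 0.0, 0.0], 'tool_from_camera': [[-0.0004, 0.9571, 0.2899, 0.0792], [1.0, 0.0004, 0.0002, -0.0003], [0.0001, 0.2899, -0.9571, -0.162], [0.0, 0.0, 0.0, 1.0]]}
[-5.73942794e-04  9.92644416e-01  1.21064986e-01 -6.03276752e-05] 0.15
```

View pics/scene0.png

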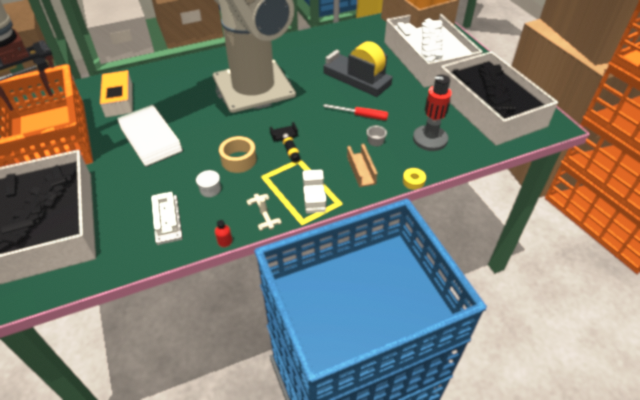

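View pics/side0.png

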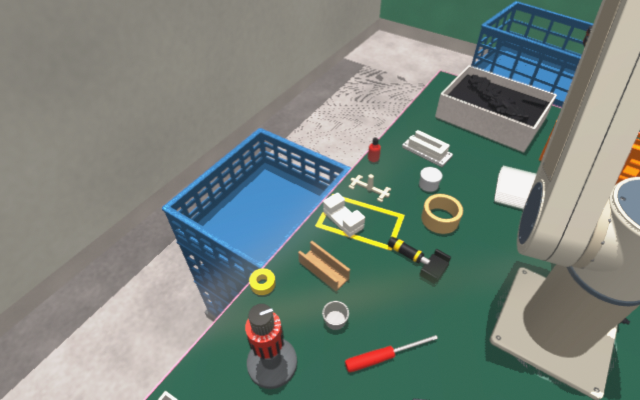

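The scene view (picture 1) shows the nest at (165,217), glue (223,234), runner (265,210), outline centre ≈(301,192), foam (315,190), channel (362,165), tape roll (414,178), tin (208,183), cup (376,134), driver (436,110), and the crate below. In the side view the sleeve is at (262,319) and the channel at (324,265).

```bash
cat > h.py <<'E'
from station import *
import cv2,numpy as np
from scipy.spatial.transform import Rotation as R
def Rq(q): return R.from_quat([q[1],q[2],q[3],q[0]]).as_matrix()
def q_yaw(a):
    "tool down, tool y (closing line) along world angle a"
    y=np.array([np.cos(a),np.sin(a),0]); z=np.array([0,0,-1.]); x=np.cross(y,z)
    q=R.from_matrix(np.c_[x,y,z]).as_quat(); return np.array([q[3],*q[:3]])
def snap(n,save=None):
    d=camera_info(n)
    if n=="wrist":
        T=np.eye(4);T[:3,:3]=Rq(get_ee_rot());T[:3,3]=get_tcp_pos();T=T@np.array(d["tool_from_camera"])
    else: T=np.array(d["T"])
    im=read_camera(n); c=dict(K=np.array(d["intrinsics"]),D=np.array(d["dist"]),T=T)
    if save: cv2.imwrite(f"pics/{save}.png",im[:,:,::-1]); np.savez(f"pics/{save}.npz",im=im,**c)
    return im,c
def load(s):
    z=np.load(f"pics/{s}.npz"); return z["im"],dict(K=z["K"],D=z["D"],T=z["T"])
def ray(c,px):
    p=cv2.undistortPoints(np.array(px,float).reshape(-1,1,2),c["K"],c["D"])[:,0]
    d=np.c_[p[:,0],-p[:,1],-np.ones(len(p))]@c["T"][:3,:3].T
    return c["T"][:3,3],d
def plane(c,px,z):
    o,d=ray(c,px); return o+d*((z-o[2])/d[:,2])[:,None]
def proj(c,P):
    P=(np.atleast_2d(P)-c["T"][:3,3])@c["T"][:3,:3]; P=P*[1,-1,-1]
    return cv2.projectPoints(P,np.zeros(3),np.zeros(3),c["K"],c["D"])[0][:,0]
def tri(c1,p1,c2,p2):
    o1,d1=ray(c1,p1);o2,d2=ray(c2,p2);d1=d1[0]/np.linalg.norm(d1[0]);d2=d2[0]/np.linalg.norm(d2[0])
    s=np.linalg.lstsq(np.c_[d1,-d2],o2-o1,rcond=None)[0]
    a=o1+s[0]*d1;b=o2+s[1]*d2; return (a+b)/2,np.linalg.norm(a-b)
E
python3 - <<'E'
from h import *
im,c=snap("scene","s1"); im2,c2=snap("side","d1")
pts=dict(nest=(165,217,.03),glue=(223,240,.01),runner=(265,212,.005),outl=(301,192,0),foam=(315,190,.02),chan=(362,165,.02),roll=(414,178,.02),tin=(208,183,.04),cup=(376,134,.035),foot=(431,137,0),sleeve=(440,83,.212))
for k,(u,v,z) in pts.items(): print(k,plane(c,[u,v],z)[0].round(3))
print("side sleeve",plane(c2,[262,316],.212),"nest",plane(c2,[428,147],.03))
for u,v in[(258,250),(404,205),(480,303),(318,375)]: print("rim",plane(c,[u,v],-.012)[0].round(3))
# two wrist looks
for i,(x,y,z) in enumerate([(.36,-.12,.34),(.36,.12,.34)]):
    move_pose([x,y,z],q_yaw(np.pi/2)); snap("wrist",f"w{i}"); print(get_time(),get_ee_rot().round(3),get_joint_pos())
E
```

```text
nest [ 0.483 -0.379  0.03 ]
glue [ 0.591 -0.265  0.01 ]
runner [ 0.542 -0.142  0.005]
outl [ 0.51  -0.031  0.   ]
foam [ 0.535 -0.002  0.02 ]
chan [0.499 0.152 0.02 ]
roll [0.597 0.257 0.02 ]
tin [ 0.421 -0.253  0.04 ]
cup [0.414 0.237 0.035]
foot [0.454 0.402 0.   ]
sleeve [0.478 0.374 0.212]
side sleeve [[0.45214118 0.39524843 0.212     ]] nest [[ 0.45961946 -0.36329238  0.03      ]]
rim [ 0.636 -0.193 -0.012]
rim [ 0.647  0.203 -0.012]
rim [ 0.969  0.215 -0.012]
rim [ 0.978 -0.181 -0.012]
2.2583 [-0.     0.001  1.    -0.   ] [-3.54055651e-01 -1.03131990e-01  1.98668339e+00 -9.61398323e-05
  1.25818636e+00 -1.92348907e+00]
3.2583 [-0.     0.001  1.    -0.   ] [ 2.88233740e-01 -1.03533774e-01  1.98700127e+00 -3.48497806e-04
  1.25825701e+00 -1.28129874e+00]
```

```bash
python3 - <<'E'
import cv2,numpy as np
a=cv2.imread("pics/w0.png");b=cv2.imread("pics/w1.png")
cv2.imwrite("pics/w01.png",np.vstack([a[60:360],b[60:360]]))
E
```

```text
(no output)
```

View pics/w01.png

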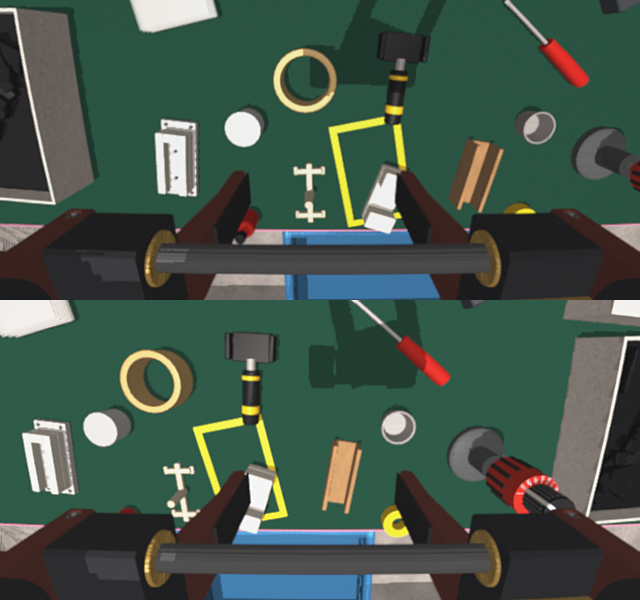

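Picture 3 shows wrist w0 (top) and w1 (bottom). In w0: nest (178,217), runner (310,253), foam (382,258), channel (475,235). In w1 the channel is at (343,417), the driver shoulder at (527,487), and the foam partly behind a finger. I'll enlarge crops to read corners.

```bash
cat > sheet.py <<'E'
from h import *
def sheet(cells,name,s=3,w=66,h=88,cols=4):
    out=[]
    for n,u,v in cells:
        im,_=load(n); cr=im[v:v+h,u:u+w,::-1]
        cr=cv2.copyMakeBorder(cr,0,h-cr.shape[0],0,w-cr.shape[1],cv2.BORDER_CONSTANT)
        cr=cv2.resize(cr,(w*s,h*s),interpolation=cv2.INTER_CUBIC)
        for k in range(0,w,10): cv2.line(cr,(k*s,0),(k*s,5 if (u+k)%1 else 6),(255,0,255),1)
        for k in range(0,h,10): cv2.line(cr,(0,k*s),(6,k*s),(255,0,255),1)
        cv2.rectangle(cr,(0,0),(w*s-1,h*s-1),(255,0,255),1); out.append(cr)
    cv2.imwrite(f"pics/{name}.png",np.vstack([np.hstack(out[i:i+cols]) for i in range(0,len(out),cols)]))
E
python3 - <<'E'
from sheet import *
sheet([("w0",145,172),("w0",278,216),("s1",288,155),("w0",441,190),("w1",15,172),("w1",155,216),("d1",311,160),("w1",312,190)],"sh1")
# colour measurements
def big(m,k=1):
    cs=cv2.findContours(m.astype(np.uint8),cv2.RETR_EXTERNAL,cv2.CHAIN_APPROX_NONE)[0]
    return sorted(cs,key=cv2.contourArea)[-k:]
for n in("w0","w1","s1","d1"):
    im,c=load(n); hsv=cv2.cvtColor(im,cv2.COLOR_RGB2HSV)
    m=cv2.inRange(hsv,(24,140,130),(35,255,255)); 
    for q in big(m,2):
        if cv2.contourArea(q)<300: continue
        P=plane(c,q[:,0],0)[:,:2]; r=cv2.minAreaRect((P*1000).astype(np.float32)); print(n,"yellow",np.round(r[0],1),np.round(r[1],1),r[2])
    m=cv2.inRange(hsv,(8,90,60),(18,220,255)); g=plane(c,np.indices(m.shape)[::-1].reshape(2,-1).T,.02).reshape(400,640,3)
    m[(np.hypot(g[...,0]-.5,g[...,1]-.15)>.1)]=0
    ys,xs=np.nonzero(m); P=g[ys,xs,:2]; r=cv2.minAreaRect((P*1000).astype(np.float32)); print(n,"chan",np.round(r[0],1),np.round(r[1],1),r[2])
E
```

```text
w0 yellow [501.4 -42.4] [206.5  99.2] 10.99360179901123
w0 chan [496.8 152.8] [ 70.6 133.3] 80.55228424072266
w1 yellow [128.1 441.7] [37.1 58.3] 7.736283779144287
w1 yellow [466.8 -53.1] [134.5  92.4] 11.095946311950684
w1 chan [497.5 152.3] [ 51.1 138.2] 80.79547882080078
s1 yellow [500.4 -29.8] [209.3 128.3] 11.181379318237305
s1 chan [496.4 152.6] [ 57.9 153.3] 80.71417236328125
d1 yellow [598.8 254.2] [59.4 59.3] 33.51515197753906
d1 chan [495.7 149.9] [ 63.8 135.8] 80.81388854980469
```

View pics/sh1.png

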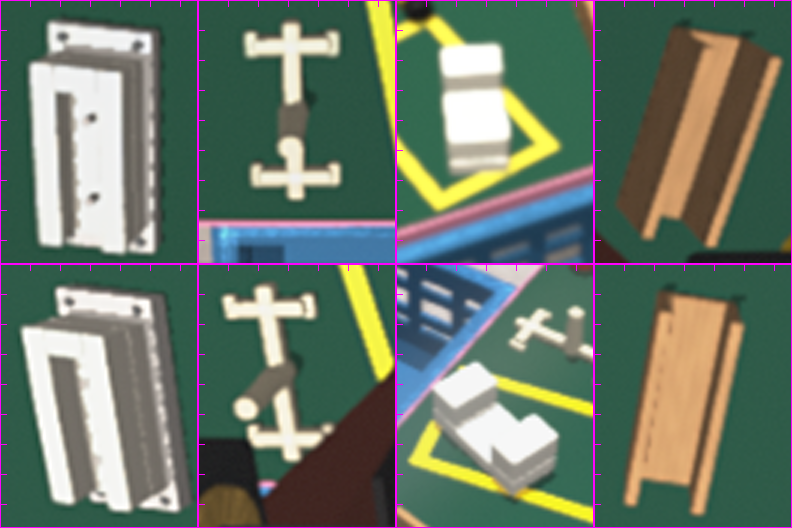

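Picture 4, the sheet, gives clear corners for the nest and runner in w0 and w1, the foam blocks in scene and side, and the channel. Next I'll triangulate those picks.

```bash
python3 - <<'E'
from h import *
C={n:load(n)[1] for n in("w0","w1","s1","d1")}
O={"n0":("w0",145,172,0,0),"r0":("w0",278,216,198,0),"f0":("s1",288,155,396,0),"c0":("w0",441,190,594,0),"n1":("w1",15,172,0,264),"r1":("w1",155,216,198,264),"f1":("d1",311,160,396,264),"c1":("w1",312,190,594,264)}
def P(k,p): n,u,v,a,b=O[k]; return C[n],[u+(p[0]-a)/3-.33,v+(p[1]-b)/3-.33]
def T(lbl,a,p,b,q): X,e=tri(*P(a,p),*P(b,q)); print(lbl,(X*1000).round(1),"gap",round(e*1000,1))
for l,p,q in[("cradle nl",(30,63),(22,328)),("cradle nr",(128,68),(108,335)),("cradle fr",(132,252),(132,508)),("cradle fl",(40,245),(55,500)),("plate nl",(48,22),(55,287)),("plate nr",(158,28),(165,293)),("plate fr",(158,252),(182,510))]: T(l,"n0",p,"n1",q)
for l,p,q in[("sprue top",(290,148),(245,408)),("bar n",(290,22),(263,288)),("bar f",(295,198),(290,460)),("xbar n l",(245,44),(225,308)),("xbar n r",(338,43),(315,302)),("xbar f l",(252,177),(250,443))]: T(l,"r0",p,"r1",q)
for l,p,q in[("foam B",(472,63),(522,440)),("foam A",(478,134),(463,388))]: T(l,"f0",p,"f1",q)
for l,p,q in[("chan nl",(680,28),(662,290)),("chan nr",(778,62),(742,320)),("chan fr in",(712,245),(700,512)),("chan fl",(648,238),(630,503))]: T(l,"c0",p,"c1",q)
# plane checks for foam tops
for k,p in[("f0",(472,63)),("f0",(478,134)),("f1",(522,440)),("f1",(463,388))]: c,u=P(k,p); print("foamz46",(plane(c,u,.046)*1000).round(1))
# sleeve top / shoulder crops
E
python3 - <<'E'
import sys;sys.path.insert(0,'.')
from h import *
import os;os.chdir('.')
im,c=load("s1");p=np.array([.47,.385,.212]);print(proj(c,p));im,c2=load("d1");print(proj(c2,p))
E
```

```text
cradle nl [ 408.5 -395.8   41. ] gap 0.4
cradle nr [ 411.8 -340.7   42.3] gap 1.6
cradle fr [ 518.7 -350.7   47.9] gap 1.1
cradle fl [ 518.3 -409.    40.7] gap 1.4
plate nl [ 391.9 -398.6   11.7] gap 0.5
plate nr [ 399.4 -341.1   -3.3] gap 0.2
plate fr [ 537.4 -352.2   12.8] gap 0.4
sprue top [ 534.4 -144.4   50.8] gap 0.8
bar n [ 475.7 -145.4    7.2] gap 1.7
bar f [ 593.3 -143.9   11. ] gap 0.4
xbar n l [ 490.7 -173.     4.2] gap 0.9
xbar n r [ 488.7 -116.7    3.3] gap 2.5
xbar f l [ 583.3 -171.4    5. ] gap 3.1
foam B [501.9   6.3  39.5] gap 0.7
foam A [576.9 -19.5  35. ] gap 0.9
chan nl [430.1 140.6   5.5] gap 1.5
chan nr [439.4 183.8  36.8] gap 4.1
chan fr in [556.5 163.3  38.9] gap 0.4
chan fl [549.4 121.9  41.3] gap 1.1
foamz46 [[508.3   4.1  46. ]]
foamz46 [[586.5 -22.9  46. ]]
foamz46 [[499.2  10.8  46. ]]
foamz46 [[571.5 -11.4  46. ]]
[[441.95721138  80.39805543]]
[[257.55235215 305.79003819]]
```

```bash
cat >> h.py <<'E'
def qbest(p,a):
    "of the two half-turn-equivalent grasps, the one whose wrist joint stays nearer mid range"
    o=[]
    for b in(a,a+np.pi):
        j=inverse_kinematics(list(p),q_yaw(b))
        if j is not None: o.append((abs(j[5]),b))
    return min(o)[1]
def pick(x,y,z,a,wid,hover=.12):
    a=qbest([x,y,hover],a); command_gripper(1.0); move_pose([x,y,hover],q_yaw(a)); movel([x,y,z],v=.2); command_gripper(0.0)
    w=get_grip_width()*88; print("grip mm",round(w,1),"t",get_time())
    assert abs(w-wid)<8,"bad grip"; movel([x,y,hover+.03],v=.25); return a
def drop(x,y,z,a):
    a=qbest([x,y,.14],a); move_pose([x,y,.14],q_yaw(a)); movel([x,y,z],v=.3); command_gripper(1.0); movel([x,y,.14],v=.4); print("dropped t",get_time())
E
python3 - <<'E'
from h import *
r=np.radians
for p,a in[((.8,.1,-.05),90),((.8,.1,.14),90),((.8,0,-.05),90),((.8,-.09,-.05),90),((.497,.152,.008),80.5),((.502,.006,.012),71),((.534,-.144,.018),90)]:
    print(p,[None if (j:=inverse_kinematics(list(p),q_yaw(r(b)))) is None else round(float(j[5]),2) for b in(a,a+180)])
pick(.497,.152,.008,r(80.5),46); drop(.8,.10,-.05,r(90)); 
E
```

```text
(0.8, 0.1, -0.05) [-1.46, 1.68]
(0.8, 0.1, 0.14) [-1.46, 1.68]
(0.8, 0, -0.05) [-1.59, 1.56]
(0.8, -0.09, -0.05) [-1.7, 1.44]
(0.497, 0.152, 0.008) [-1.13, 2.01]
(0.502, 0.006, 0.012) [-1.25, 1.89]
(0.534, -0.144, 0.018) [-1.86, 1.29]
grip mm 45.8 t 5.925
dropped t 10.025
```

```bash
sed -i 's/    a=qbest(\[x,y,.14\],a); move_pose/    move_pose/' h.py; python3 - <<'E'
from h import *
r=np.radians
pick(.502,.006,.012,r(71),50); drop(.8,0,-.05,r(80))
a=pick(.534,-.144,.018,r(90),14); drop(.8,-.1,-.05,a)
move_pose([.36,-.24,.3],q_yaw(3*np.pi/2)) if False else None
snap("scene","s2"); snap("side","d2")
# look at nest / outline on the way
move_pose([.42,-.2,.30],q_yaw(a)); snap("wrist","w2"); print(get_time(),a)
E
python3 - <<'E'
import cv2,numpy as np
a=cv2.imread("pics/s2.png");b=cv2.imread("pics/w2.png")
cv2.imwrite("pics/v2.png",np.vstack([a[130:400],b[:330]]))
E
```

```text
grip mm 50.3 t 12.8
dropped t 16.8
grip mm 13.6 t 21.1
dropped t 25.4417
27.1583 4.71238898038469
```

View pics/v2.png

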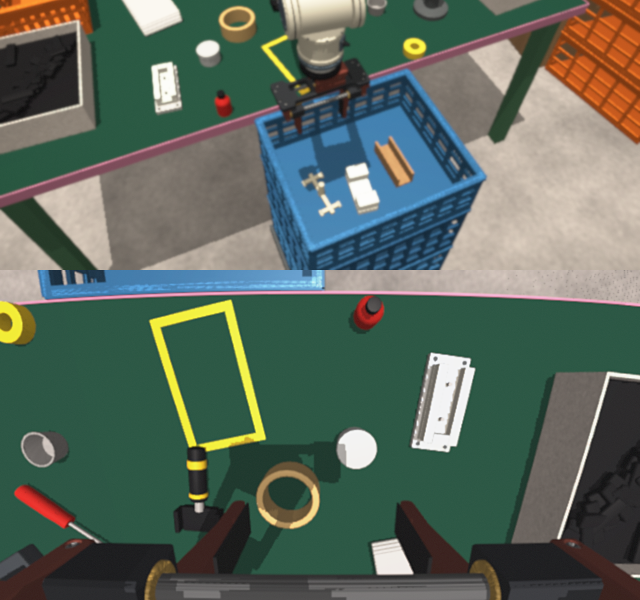

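Picture 5: all three scraps lie in the crate. In w2 the outline is fully clear, with inside corners near (160,55), (229,38), (259,163) and (195,176); the nest is at (443,130). I'll take a second wrist view, then fit the outline and nest.

```bash
python3 - <<'E'
from sheet import *
move_pose([.42,-.36,.30],q_yaw(1.5*np.pi)); snap("wrist","w3"); print(get_time())
def inner(n,z=0):
    im,c=load(n); hsv=cv2.cvtColor(im,cv2.COLOR_RGB2HSV); m=cv2.inRange(hsv,(24,130,110),(35,255,255))
    cs,hi=cv2.findContours(m,cv2.RETR_CCOMP,cv2.CHAIN_APPROX_NONE); hs=[q for q,h in zip(cs,hi[0]) if h[3]>=0]
    q=max(hs,key=cv2.contourArea); ap=cv2.approxPolyDP(q,6,True)[:,0]
    # refine: line fit of each side in the plane
    P=plane(c,q[:,0],z)[:,:2]; r=cv2.minAreaRect((P*1000).astype(np.float32)); print(n,"inner",np.round(r[0],1),np.round(r[1],1),round(r[2],2),len(ap))
    return c,ap
c2,a2=inner("w2")
try:
    c3,a3=inner("w3")
    for p in a2:
        X=plane(c2,p,0)[0]; q=min(a3,key=lambda t:np.linalg.norm(plane(c3,t,0)[0]-X)); Y,e=tri(c2,p,c3,q); print("outline corner",(Y*1000).round(1),"gap",round(e*1000,1))
except Exception as e: print("w3",e)
p=proj(c3:=load("w3")[1],[.464,-.374,.03])[0]; print(p)
u,v=int(p[0])-50,int(p[1])-75
sheet([("w2",390,70),("w3",u,v)],"sh3",s=4,w=100,h=140,cols=2); print(u,v)
E
```

```text
27.8917
w2 inner [498.6 -28.8] [181.1 101. ] 11.17 4
w3 inner [498.5 -28.6] [181.1 101. ] 11.23 4
outline corner [595.4 -60.8   4.2] gap 0.7
outline corner [420.5 -93.4  -2. ] gap 0.3
outline corner [ 4.018e+02 -3.000e-01  3.400e+00] gap 1.4
outline corner [576.   36.4   0.9] gap 0.8
[333.08611297 134.8252545 ]
283 59
```

View pics/sh3.png

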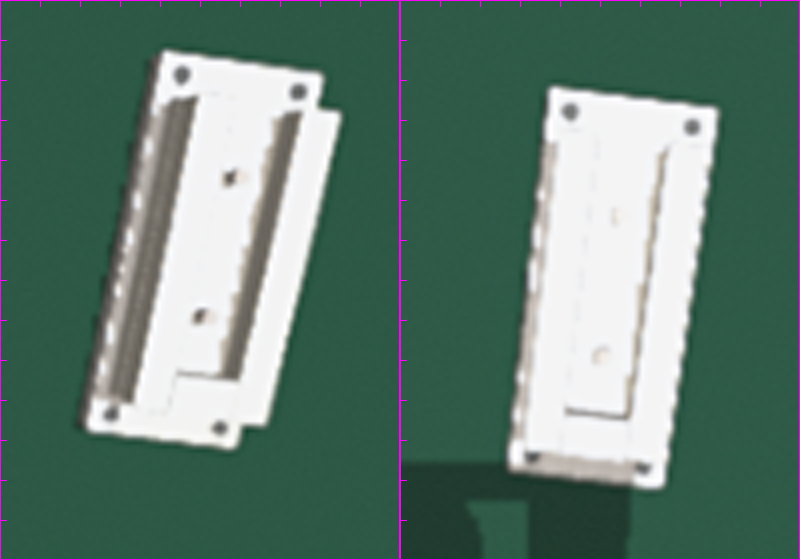

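Picture 6 shows the nest's four plate corners clearly in both views: sheet positions (163,50), (322,74), (236,448), (88,428) in w2 and (548,88), (718,107), (664,487), (508,467) in w3. The outline fits 181×101 at z≈0 in both views.

```bash
python3 - <<'E'
from sheet import *
c2=load("w2")[1];c3=load("w3")[1]
A=np.array([(163,50),(322,74),(236,448),(88,428)])/4+[390,70]-.4
B=(np.array([(548,88),(718,107),(664,487),(508,467)])-[400,0])/4+[283,59]-.4
for a,b in zip(A,B): X,e=tri(c2,a,c3,b); print((X*1000).round(1),round(e*1000,1))
for c,p in((c2,A),(c3,B)):
    P=plane(c,p,.012)[:,:2]*1000; r=cv2.minAreaRect(P.astype(np.float32)); print(P.mean(0).round(1),np.round(r[1],1),r[2], np.degrees(np.arctan2(*(P[:2].mean(0)-P[2:].mean(0))[::-1])))
# sharper masks
move_pose([.36,.30,.36],q_yaw(np.pi/2)); snap("wrist","w4"); print(get_time())
c=load("w4")[1]; p=proj(c,[.465,.385,.19])[0]; print(p)
u,v=int(p[0])-66,int(p[1])-50
print(u,v); sheet([("w4",u,v)],"sh4",s=5,w=150,h=120,cols=1)
E
```

```text
[ 538.9 -354.8   13.4] 0.4
[ 532.4 -415.8    9.5] 0.5
[ 392.1 -399.6   10.3] 0.5
[ 400.7 -338.8   13.2] 0.6
[ 465.9 -377. ] [ 60.1 141. ] 83.42137908935547 -6.5188199049314655
[ 466.2 -377.1] [ 61.1 140.5] 83.41035461425781 -6.593210057655562
30.3083
[390.01408147 262.91430323]
324 212
```

View pics/sh4.png

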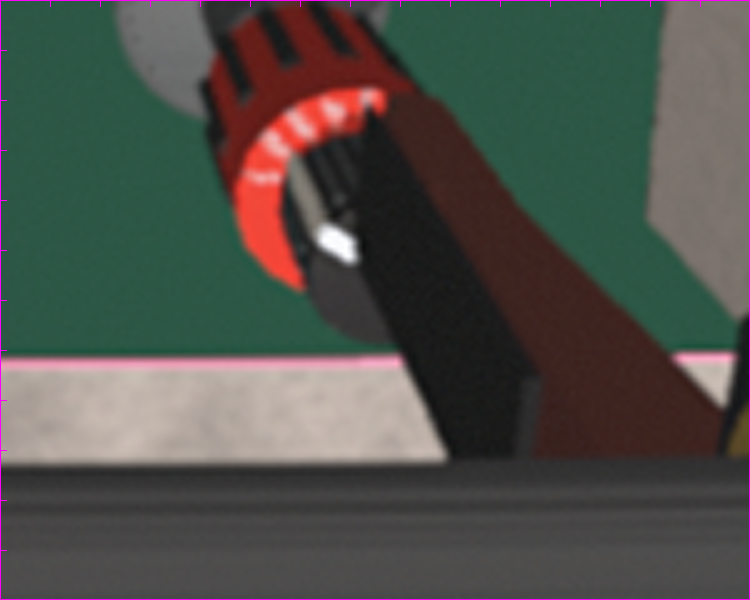

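Picture 7: the left finger hides the sleeve, with its white line visible from (330,235) to (293,160) and the numerals on the red shoulder. I'll look again from overhead at two places.

```bash
python3 - <<'E'
from sheet import *
for i,y in((5,.35),(6,.42)):
    move_pose([.54,y,.28],q_yaw(np.pi/2)); snap("wrist",f"w{i}")
print(get_time())
cells=[]
for n in("w5","w6"):
    p=proj(load(n)[1],[.465,.385,.2])[0]; u,v=int(p[0])-50,int(p[1])-60; cells.append((n,u,max(v,0)))
print(cells); sheet(cells,"sh5",s=4,w=100,h=125,cols=2)
E
```

```text
31.6167
[('w5', 316, 57), ('w6', 226, 57)]
```

View pics/sh5.png

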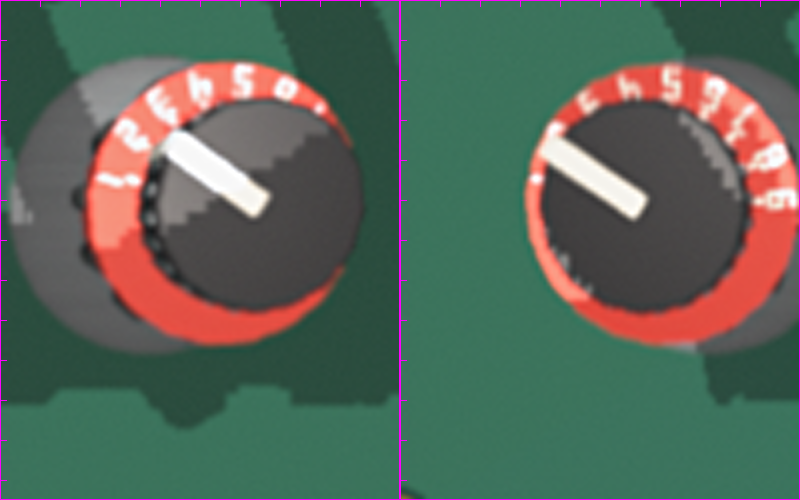

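Picture 8: the sleeve-top centre is at sheet (258,203) in w5 and (643,205) in w6. The line's rim end is near (170,142), and the numerals 1 to 6 run from (115,182) to (286,90).

```bash
python3 - <<'E'
from h import *
c5=load("w5")[1];c6=load("w6")[1]
f=lambda p:np.array(p)/4+[316,57]-.4
g=lambda p:(np.array(p)-[400,0])/4+[226,57]-.4
X,e=tri(c5,f((258,203)),c6,g((643,205))); print("top",(X*1000).round(1),e*1000)
# shoulder ring centres from ellipse: extents
S,e=tri(c5,f((226,203)),c6,g((663,204))); print("shoulder",(S*1000).round(1),e*1000)
def ang(c,p,z,C): d=plane(c,p,z)[0]-C; return round(np.degrees(np.arctan2(d[1],d[0])),1),round(np.hypot(d[0],d[1])*1000,1)
for n,p in zip(range(1,7),[(115,182),(133,135),(163,102),(202,87),(243,82),(286,90)]): print(n,ang(c5,f(p),.170,X))
for n,p in zip((5,6,7,8,9),[(671,85),(713,97),(740,122),(768,157),(775,200)]): print(n,ang(c6,g(p),.170,X))
print("line",ang(c5,f((172,143)),.212,X),ang(c6,g((545,148)),.212,X))
for a,b in((f((258,203)),f((172,143))),(g((643,205)),g((545,148)))):
    c=c5 if a[0]>330 else c6; d=plane(c,b,.212)[0]-plane(c,a,.212)[0]; print(np.degrees(np.arctan2(d[1],d[0])))
E
```

```text
top [457.3 393.9 208.2] 0.0216349124052667
shoulder [457.  393.9 170.2] 0.06867437628723898
1 (np.float64(-100.8), np.float64(25.0))
2 (np.float64(-124.9), np.float64(25.4))
3 (np.float64(-145.9), np.float64(25.8))
4 (np.float64(-165.9), np.float64(25.2))
5 (np.float64(173.9), np.float64(25.6))
6 (np.float64(153.2), np.float64(26.8))
5 (np.float64(174.6), np.float64(25.3))
6 (np.float64(153.3), np.float64(25.4))
7 (np.float64(135.6), np.float64(24.6))
8 (np.float64(113.8), np.float64(25.5))
9 (np.float64(92.8), np.float64(24.9))
line (np.float64(-121.7), np.float64(20.2)) (np.float64(-120.4), np.float64(20.3))
-122.86930657683271
-119.80329065329843
```

The sleeve axis is at (0.457, 0.394) and the line reads number 2, so it needs −80° of yaw. With the tool vertical only the last joint turns.

```bash
python3 - <<'E'
from sheet import *
r=np.radians; x,y=.4572,.3939
for a in(80,0): print(inverse_kinematics([x,y,.176],q_yaw(r(a))))
command_gripper(.75)
move_pose([x,y,.25],q_yaw(r(80))); movel([x,y,.177],v=.15); command_gripper(0.0)
print("grip",get_grip_width()*88,get_ft_force().round(1),get_time())
move_pose([x,y,.177],q_yaw(r(0))); print(get_ft_torque().round(2),get_ft_force().round(1))
command_gripper(.75); movel([x,y,.28],v=.3)
move_pose([.54,.38,.28],q_yaw(np.pi/2)); snap("wrist","w7"); print(get_time())
p=proj(load("w7")[1],[x,y,.2])[0]; u,v=int(p[0])-50,max(int(p[1])-60,0); print(u,v); sheet([("w7",u,v)],"sh6",s=4,w=100,h=125,cols=1)
E
```

```text
[ 6.91440290e-01  4.47653046e-01  1.71368215e+00 -4.44089210e-16
  9.80257453e-01 -7.04823112e-01]
[ 6.91440290e-01  4.47653046e-01  1.71368215e+00 -4.44089210e-16
  9.80257453e-01  6.91440290e-01]
grip 39.551551639413674 [-0.8 -2.   5.8] 33.7833
[ 0.29 -1.02  0.02] [5.8 3.  2.3]
37.6667
289 47
```

View pics/sh6.png

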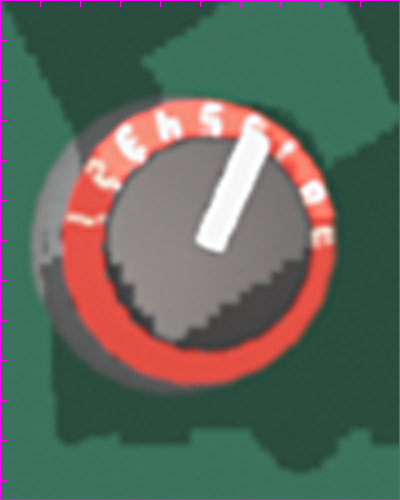

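Picture 9: the line runs from (207,245) to (255,138), onto the 6 (about 156° measured, 154° expected). Now the nest.

```bash
python3 - <<'E'
from sheet import *
r=np.radians; n=(.466,-.377); o=(.4986,-.0287)
a=qbest([*n,.12],r(83.45)); b=a+r(11.2+6.55)
command_gripper(.85)
move_pose([*n,.12],q_yaw(a)); movel([*n,.017],v=.12); f0=get_ft_force(); command_gripper(0.0)
w=get_grip_width()*88; print("grip",w,get_time(),a); assert abs(w-50)<5
movel([*n,.13],v=.12); print(get_ft_force().round(1))
movel([*o,.13],frame=q_yaw(b),v=.2); print(get_time())
movel([*o,.028],v=.12)
hit=movel([*o,.0165],v=.02,until_force=3); print(hit,get_tcp_pos().round(4),get_ft_force().round(1))
command_gripper(.8); movel([*o,.14],v=.15); print(get_time())
move_pose([.42,-.2,.30],q_yaw(1.5*np.pi)); snap("wrist","w8"); snap("scene","s8"); print(get_time())
im,c=load("w8"); hsv=cv2.cvtColor(im,cv2.COLOR_RGB2HSV); m=cv2.inRange(hsv,(24,130,110),(35,255,255))
cs,hi=cv2.findContours(m,cv2.RETR_CCOMP,cv2.CHAIN_APPROX_NONE); q=max([q for q,h in zip(cs,hi[0]) if h[3]>=0],key=cv2.contourArea)
R0=cv2.minAreaRect((plane(c,q[:,0],0)[:,:2]*1000).astype(np.float32)); print("outline",R0)
p=proj(c,[*o,.02])[0].astype(int); cv2.imwrite("pics/f8.png",np.hstack([cv2.resize(im[max(p[1]-75,0):max(p[1]-75,0)+150,p[0]-60:p[0]+60,::-1],None,fx=4,fy=4,interpolation=2),cv2.resize(load("s8")[0][150:300,220:300,::-1],None,fx=4,fy=4)])); print(p)
E
```

```text
grip 49.9847963207678 42.3083 4.598069914379061
[ 0.4 -0.4 -4.3]
45.3
True [ 0.4986 -0.0287  0.0174] [ 0.1 -0.4  4.8]
48.3417
49.4167
outline ((498.54449462890625, -28.87438201904297), (181.06265258789062, 100.99252319335938), 11.173672676086426)
[204 110]
```

View pics/f8.png

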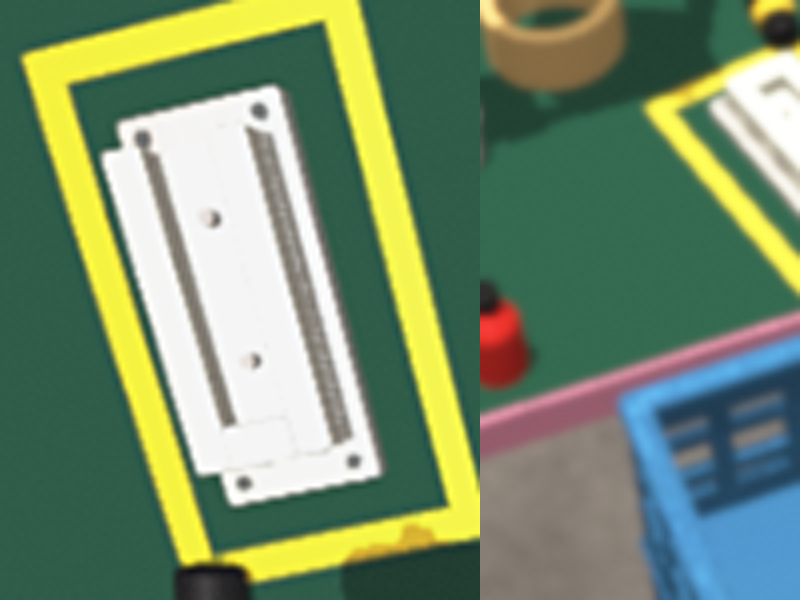

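Picture 10: the nest stands upright in the outline, with plate corners at about (118,122), (280,85), (382,470) and (232,506) in the crop. I'll check the offset and hand in if it is small.

```bash
python3 - <<'E'
from h import *
c=load("w8")[1]; P=plane(c,np.array([(118,122),(280,85),(382,470),(232,506)])/4+[144,35]-.4,.012)[:,:2]*1000
d=P[:2].mean(0)-P[2:].mean(0); a=np.degrees(np.arctan2(d[1],d[0])); print(P.mean(0),cv2.minAreaRect(P.astype(np.float32)),a)
if np.linalg.norm(P.mean(0)-[498.5,-28.8])<4 and abs(a-11.2)<2: print("ok"); print(job_done(),get_time())
E
```

```text
[498.60428289 -29.52482425] ((498.2070007324219, -29.654170989990234), (140.79905700683594, 60.87620162963867), 10.874837875366211) 10.917598086909132
ok
the job is handed in; nothing more can be done
the job is handed in; nothing more can be done
```

I handed the job in at about 49 s of the 72 s allowed: all three scraps are in the crate, the sleeve reads 6, and the nest stands upright in the outline, about 1 mm off centre and 0.3° off square by the last wrist picture.

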